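# File the yellow carrying case next to the red one in a packed market crate

## Robot

A 7-joint arm with a two-finger parallel gripper is mounted at the origin on the work surface. World frame = base frame: x ahead of the robot, y to its left, z up, the work surface at z = 0. Lengths are in mm, angles in degrees, forces in N, time in s.
With the tool pointing down it reaches from about 425 to 925 mm from the base axis. Payload 6.8 kg.
Tool frame: the origin (TCP) lies on the centre line of the jaws, within the pads' length; the fingertips stand 19 mm ahead of it and the grasp point (between the pads) is the TCP; z points along the fingers, y is the line along which they close (so a half turn about z gives the same grasp; the last joint's range is limited). The gripper opens to 85 mm and grips with 20 to 120 N. Pads are 22 mm wide; open, the fingers measure 114 mm over their backs; the gripper's body (76 mm by 85 mm) begins 54 mm behind the grasp point. The pads swing forward as they close: fully open they stand 13 mm farther back than shut.
Start: joints at [67.26, 27.33, 1.283, 89.118, -0.659, 63.558, -4.761], TCP at [192.25, -647.06, 250.308] pointing down, gripper open.
Joint ranges: [-169.35, 169.35], [-19.33, 120.38], [-80.79, 83.38], [13.8, 139.57], [-78.32, 258.32], [9.67, 109.79], [-169.56, 169.56]. Speed limits (degrees/s): [136.94, 136.94, 180, 180, 180, 180, 180].

## Interface

Orientations are given as [roll, pitch, yaw] about the fixed x, y, z axes, in that order (R = Rz(yaw) Ry(pitch) Rx(roll)).
In Python, from cell import robot, cams, job gives the robot as it stands.
- The arm moves only by the tool play_rows, never from a script. Its argument "series" is a list of rows, each a list of 7 numbers: the shift along the tool's x, y, z as a fraction of full scale, then the turn, a rotation vector about the tool's x, y, z as a fraction of full scale, then the closure, from -1 (fully open) to 1 (shut). A call has 1 to 20 rows; each row shifts and turns the commanded pose from where the row before left it, along the tool's axes as they then stand; what a row does not reach is not made up. Full scale, the value 1, is 0.06 m for a shift and 0.15 rad for a turn. A row lasts 1/8 s, in which the tool goes at most 62.5 mm and 10.7 degrees, less where a joint would pass 70% of its speed; a pose out of reach is approached as far as the arm can. A call with a number of a shift or a turn outside -1 to 1 is refused whole. A call with a gripper value outside its range is refused whole. The fingers move at their own pace and stop on an object; "force" is the grip in N (left out, the last holds). Time passes only in rows, so rows that do not move let the fingers close. It gives the time, the measured TCP pose, the force, the opening and the grip force at its end, in the units of the state.
- robot.get_state(): the state, without advancing time (a new reading comes with each control period).
- cams.grab_frame(name): name is "side" or "top"; returns a dict with "color" (480x640x3 uint8, red, green, blue), "fx", "fy", "cx", "cy" (pixels), "pose" (4x4, takes a point from camera to world coordinates). Camera axes: x right, y down, z forward; pixel columns grow to the right and rows downward; lengths in mm; the calibration is good to about 2 mm. A picture is of the moment at which its call begins. There is no depth.
- job.close_job(): hands the job in; it is judged then, once.
The state is a dict: "time_s": time; "joint_positions": joint angles; "qd": joint speeds; "joint_efforts": joint torques, N m; "eef_pos": TCP position; "orientation": TCP orientation; "contact_force": force on the tool from outside, world axes, zero at the start; "wrist_torque": the same for the moment, N m; "grip_width": opening from 0.0 (shut) to 1.0 (fully open); "grip_force": force on a finger pad.
Only numpy, scipy, OpenCV 4.12 (cv2) and the standard library are available. Lean on these libraries where they do the work, as an engineer would, in place of code of your own. Each camera call takes 0.05 s, during which the arm holds its last target. There are 200 camera calls.

## Task

File the loose yellow case in the black crate, standing upright on the crate's floor directly to the left of the red case as seen from the robot, with no other case between them. The crate is packed, so first slide the cases apart to open a gap there, without lifting any of them out; set the yellow case down gently rather than dropping it, and leave the other goods on the stall where they are.

Things in the scene. Friction and masses are not known exactly. Their poses are not given: they have to be found in the camera images.
- crate: Low open black crate, fixed, smooth slippery floor; outside 138 (x) by 292 (y) by 50 high, walls and floor 5 thick. Origin: centre of its underside; x roughly away from the robot, y roughly to the robot's left (within 0.3 rad). Five cases stand in a row along its y, 0.5 apart; 60 of free length is split between the ends of the row (18 to 42 each): nowhere does a sixth fit until they are slid apart
- case_yellow: The loose slim yellow carrying case, upright on the table. Body 120 (x) by 44 (y) by 70 high. Loop handle on top, in its xz plane: a bar 72 long (x), 10 thick (y), from 90 to 106 above the underside, on two posts 12 by 10 at 30 either side of the middle. Pinch the bar across its thickness (y). 0.21 to 0.4 kg. Origin: centre of its underside, z up. Front and back alike
- case_red: The red carrying case, same make as the yellow case: body 120 (x) by 44 (y) by 70 high, loop handle to 106 high; stands in the crate row, handle up, its x axis along the crate's x. Loose, 0.21 to 0.4 kg; may only be slid along the row, not lifted out. Origin: centre of its underside, z up
- case_blue: The blue carrying case, same make as the yellow case: body 120 (x) by 44 (y) by 70 high, loop handle to 106 high; stands in the crate row, handle up, its x axis along the crate's x. Loose, 0.21 to 0.4 kg; may only be slid along the row, not lifted out. Origin: centre of its underside, z up
- case_green: The green carrying case, same make as the yellow case: body 120 (x) by 44 (y) by 70 high, loop handle to 106 high; stands in the crate row, handle up, its x axis along the crate's x. Loose, 0.21 to 0.4 kg; may only be slid along the row, not lifted out. Origin: centre of its underside, z up
- case_white: The white carrying case, same make as the yellow case: body 120 (x) by 44 (y) by 70 high, loop handle to 106 high; stands in the crate row, handle up, its x axis along the crate's x. Loose, 0.21 to 0.4 kg; may only be slid along the row, not lifted out. Origin: centre of its underside, z up
- case_grey: The grey carrying case, same make as the yellow case: body 120 (x) by 44 (y) by 70 high, loop handle to 106 high; stands in the crate row, handle up, its x axis along the crate's x. Loose, 0.21 to 0.4 kg; may only be slid along the row, not lifted out. Origin: centre of its underside, z up
- flask: Loose bystander, not to be disturbed. Steel vacuum flask, upright, 68 across, 170 high, just beyond one end of the yellow case. Origin: centre of its underside
- camera: Loose bystander, not to be disturbed. Black and silver film camera standing on the table, body 45 (x) by 130 (y) by 78 high with a viewfinder hump to 92, lens 60 across standing 35 out to its -x; beside the yellow case. Origin: under the centre of the body
- jar: Loose bystander, not to be disturbed. Amber glass jar with a brass lid, 64 across, 75 high, at the near end of the yellow case. Origin: centre of its underside
- mug: Loose bystander, not to be disturbed. Blue mug, 80 across, 85 high, handle to its +y, between the crate and the robot. Origin: centre of its underside
- torch: Loose bystander, not to be disturbed. Red and dark grey torch lying on the table beyond the crate, 160 long along its x, 46 across at the head. Origin: on the table under its middle
- clock: Loose bystander, not to be disturbed. Copper-coloured round alarm clock on a foot, 96 across, 45 deep (x), 104 high, at the crate's left end. Origin: centre of its underside
Mind the look-alikes: they are no part of the job. There is more than one size of the case_red; the job needs the larger.

How it is judged:
By the outcome, as a careful person would: the job done as asked, in the order asked, and still so for the second after the job is handed in, with the robot touching nothing.
It also fails if it takes over 54 s, if anything falls off the work surface, if the arm or the gripper's body presses on something with over 40 N, if the wrist force passes 120 N, or if a joint passes its speed limit or range.

## Working session

There is one attempt and no reset: what is moved stays moved. The work goes in short steps, Python scripts to look and compute and a tool call to move; the robot and the scene stay as the last step left them, time stands still between calls to the robot, and variables do not carry over. Pictures are saved under pics/ and viewed, at most 10 in all, crops included, and the job is handed in when it is done.

Besides the shell and the picture viewer there is one more tool, called by a JSON object that holds its "fn" and its "kwargs". play_rows: Moves the arm, as the interface text tells. Its arguments: {"type":"object","properties":{"series":{"type":"array","items":{"type":"array","items":{"type":"number","minimum":-1,"maximum":1}}},"force":{"type":"number"}},"required":["series"]}

```bash
mkdir -p pics; ls; cat > h.py <<'E'
import numpy as np, cv2
from cell import robot, cams, job
def grab(n,save=None):
    f=cams.grab_frame(n)
    if save: cv2.imwrite('pics/'+save,cv2.cvtColor(f['color'],cv2.COLOR_RGB2BGR))
    return f
def ray(f,u,v,z):
    P=np.array(f['pose']); d=P[:3,:3]@np.array([(u-f['cx'])/f['fx'],(v-f['cy'])/f['fy'],1]); o=P[:3,3]
    return o+d*(z-o[2])/d[2]
def proj(f,p):
    P=np.array(f['pose']); c=P[:3,:3].T@(np.array(p)-P[:3,3]); return [f['fx']*c[0]/c[2]+f['cx'],f['fy']*c[1]/c[2]+f['cy']]
E
python3 - <<'E'
from h import *
np.set_printoptions(suppress=True,precision=3)
for n in('top','side'):
    f=grab(n,n+'0.png'); print(n,f['fx'],f['cx'],f['cy']);print(np.array(f['pose']))
print(robot.get_state())
E
```

```text
pics
top 465.5916967059746 317.90206552898326 239.1349874216988
[[   0.021   -0.979    0.202  307.498]
 [  -1.      -0.02     0.004  -20.106]
 [   0.      -0.202   -0.979 1196.051]
 [   0.       0.       0.       1.   ]]
side 550.6166099125467 318.8498892169584 230.44313485113187
[[ -0.987  -0.122   0.101 399.952]
 [ -0.158   0.688  -0.708 823.345]
 [  0.017  -0.715  -0.699 894.788]
 [  0.      0.      0.      1.   ]]
{'time_s': 0.1, 'joint_positions': array([67.258, 27.372,  1.28 , 89.171, -0.658, 63.558, -4.761]), 'qd': array([-0.032, -0.205, -0.078, -0.065,  0.019, -0.113,  0.062]), 'joint_efforts': array([  0.005, -59.776,   1.614, -28.195,   0.013,   0.005,   0.   ]), 'eef_pos': array([ 192.108, -646.574,  249.425]), 'orientation': array([-179.907,    0.007,   16.55 ]), 'contact_force': array([-0.501,  0.122,  0.468]), 'wrist_torque': array([0.034, 0.032, 0.01 ]), 'grip_force': 0.0, 'grip_width': 1.0016861840451812}
```

View pics/top0.png

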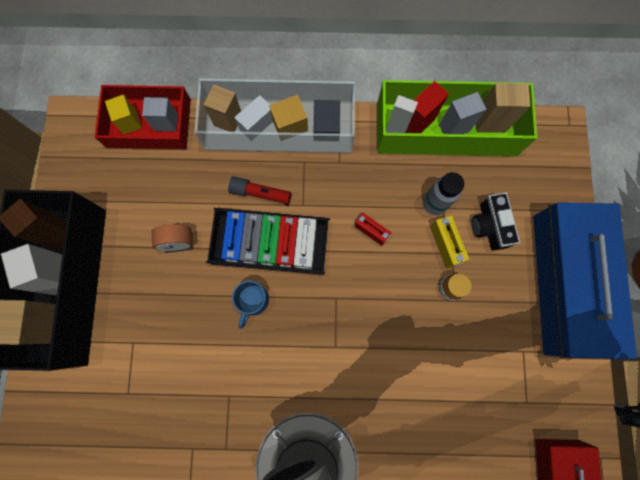

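View pics/side0.png

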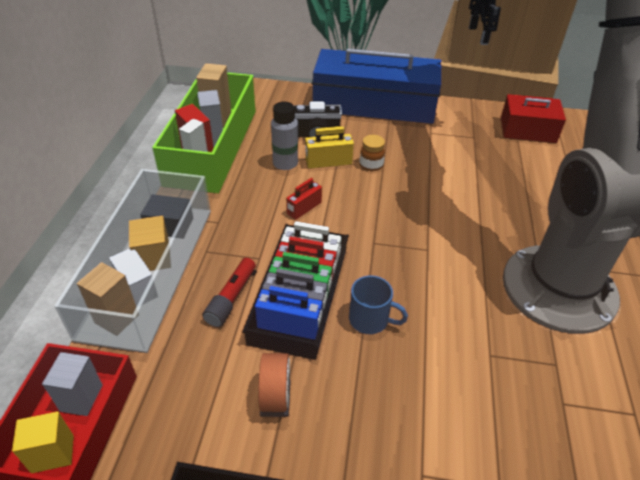

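The top view has +y to the left. The row in the crate runs left to right: blue (232,237), grey (251,239), green (269,240), red (287,242), white (306,243). The loose yellow case is at (451,241), with the flask at (444,192), the camera at (497,222) and the jar at (456,287) around it.

Red candidates:
- Full-size case in the crate (287,242). This is the one that fits, because it stands in the crate row.
- Small red case lying on the table (373,228).
- Big red box (570,465).

I'll confirm with an enlarged crop.

```bash
python3 - <<'E'
import cv2,numpy as np
t=cv2.imread('pics/top0.png');
a=cv2.resize(t[195:285,200:335],None,fx=5.9,fy=5.9,interpolation=cv2.INTER_CUBIC)[:300*2]
cv2.imwrite('pics/c1.png',a[:600,:800])
s=cv2.imread('pics/top0.png')[165:305,350:530]
cv2.imwrite('pics/c2.png',cv2.resize(s,None,fx=4.2,fy=4.2,interpolation=cv2.INTER_CUBIC)[:600,:800])
E
```

```text
(no output)
```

View pics/c1.png

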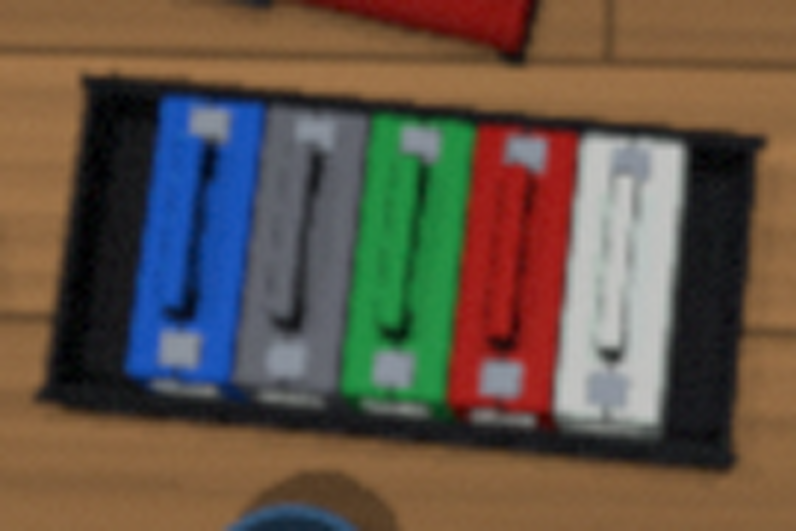

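View pics/c2.png

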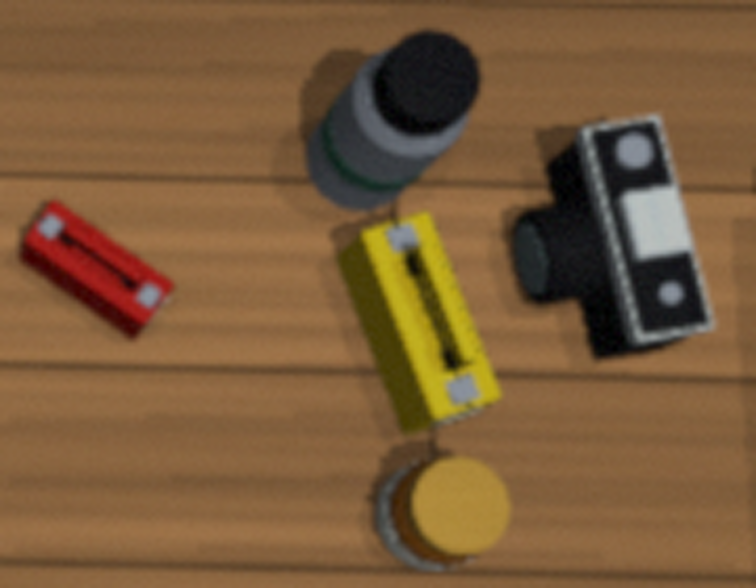

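The crop confirms it: the red case in the crate, with its neighbours green on the left and white on the right, is full size. The one on the table is a miniature. The silver clips on each body's top face (z 75 in the crate, 70 on the table) make good markers.

```bash
python3 - <<'E'
from h import *
np.set_printoptions(suppress=True,precision=1)
f=grab('top'); im=f['color'].astype(np.float32)
hsv=cv2.cvtColor(f['color'],cv2.COLOR_RGB2HSV)
def cent(u,v):
    r=5;u0,v0=int(round(u)),int(round(v));p=im[v0-r:v0+r+1,u0-r:u0+r+1]
    sat=p.max(2)-p.min(2);m=((sat<60)&(p.mean(2)>110)).astype(np.uint8)
    n,l,st,c=cv2.connectedComponentsWithStats(m); k=np.argmin([np.hypot(*(c[i]-r)) if st[i,4]>3 else 99 for i in range(1,n)])+1
    return c[k]+[u0-r,v0-r],st[k,4]
def case(name,a,b,z):
    (A,na),(B,nb)=cent(*a),cent(*b); PA,PB=ray(f,*A,z),ray(f,*B,z); d=PA-PB
    print(name,na,nb,(PA+PB)/2,'len',np.linalg.norm(d),'yaw',np.degrees(np.arctan2(d[1],d[0])))
g=lambda x,y:(200+x/5.9,195+y/5.9)
case('blue',g(210,122),g(180,350),75)
case('green',g(420,140),g(393,369),75);case('red',g(526,153),g(500,380),75)
h=lambda x,y:(350+x/4.2,165+y/4.2)
case('yellow',h(402,237),h(463,389),70)
# crate outer corners at z=50
C=[ray(f,*g(x,y),50) for x,y in[(85,77),(765,142),(730,465),(40,398)]]
for c in C: print(c)
print('crate',np.mean(C,0),[np.linalg.norm(C[i]-C[i-1]) for i in range(4)])
# yellow in side view : body-top mask and handle
s=grab('side'); 
for n,col in(('yellow',(20,35)),('red',None),('green',(50,75))):
    hs=cv2.cvtColor(s['color'],cv2.COLOR_RGB2HSV)
    if col is None: continue
    m=((hs[...,0]>col[0])&(hs[...,0]<col[1])&(hs[...,1]>130)&(hs[...,2]>120)).astype(np.uint8)
    n_,l,st,c=cv2.connectedComponentsWithStats(m)
    print(n,[(st[i].tolist()) for i in range(1,n_) if st[i,4]>40])
for z in(0,70,106): print(z,[proj(s,ray(f,*h(432,313),70)*[1,1,0]+[0,0,z])])
E
python3 - <<'E'
import cv2
s=cv2.imread('pics/side0.png')[90:360,230:400]
cv2.imwrite('pics/c3.png',cv2.resize(s,None,fx=2.2*1,fy=2.2,interpolation=cv2.INTER_CUBIC))
E
```

```text
blue 27 36 [545.9 194.8  75. ] len 96.62414013897592 yaw -4.248989711487092
green 31 39 [539.6 106.1  75. ] len 97.14630818355188 yaw -4.718040146676406
red 32 41 [536.5  61.   75. ] len 97.15791525366927 yaw -5.073325300726578
yellow 35 40 [ 546.9 -347.6   70. ] len 96.91798891494028 yaw 19.40629720458322
[618.8 249.9  50. ]
[596.  -44.2  50. ]
[456.1 -31.6  50. ]
[478.5 259.7  50. ]
crate [537.4 108.5  50. ] [np.float64(140.6695356662656), np.float64(294.94942596065044), np.float64(140.43420368876178), np.float64(292.2088492187497)]
yellow [[316, 126, 28, 7, 134], [305, 134, 49, 34, 1131], [13, 412, 46, 40, 1354]]
green [[284, 253, 33, 9, 95], [290, 262, 21, 7, 82], [319, 266, 12, 8, 41], [310, 273, 19, 10, 89]]
0 [[np.float64(328.67619210970656), np.float64(161.21246944819114)]]
70 [[np.float64(329.46766013297173), np.float64(139.4347957623322)]]
106 [[np.float64(329.8963070509358), np.float64(127.64034237764726)]]
```

View pics/c3.png

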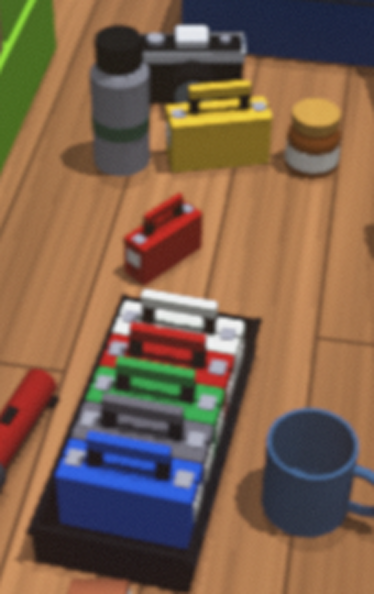

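The measurements hold together. Case spacing is about 45, clip pair length 97, and the crate 140 x 293. Crate yaw is about -4.4° with its centre at (537,108), red is at (536.5,61), green at (539.6,106), and yellow at (547,-348) with yaw 19.4°. Next: turn to the crate's yaw, go over red with the jaws about 30 open.

{"fn": "play_rows", "kwargs": {"series": [[0,0,0,0,0,0.81,0.3],[0,0,0,0,0,0.81,0.3],[0,0,0,0,0,0.81,0.3],[0.32,-0.8,0,0,0,0,0.3],[0.32,-0.8,0,0,0,0,0.3],[0.32,-0.8,0,0,0,0,0.3],[0.32,-0.8,0,0,0,0,0.3],[0.32,-0.8,0,0,0,0,0.3],[0.32,-0.8,0,0,0,0,0.3],[0.32,-0.8,0,0,0,0,0.3],[0.32,-0.8,0,0,0,0,0.3],[0.32,-0.8,0,0,0,0,0.3],[0.32,-0.8,0,0,0,0,0.3],[0.32,-0.8,0,0,0,0,0.3],[0.32,-0.8,0,0,0,0,0.3],[0.32,-0.8,0,0,0,0,0.3],[0,0,0,0,0,0,0.3]], "force": 40}}

```text
time_s: 2.33
eef_pos: [489.7, -39.3, 250.5]
orientation: [-179.9, -0.1, -3.9]
contact_force: [0.1, -0.2, -0.4]
grip_width: 0.352
grip_force: 0.0
```

```bash
cat >> h.py <<'E'
from scipy.spatial.transform import Rotation as Ro
def togo(p,yaw):
    s=robot.get_state(); R=Ro.from_euler('xyz',s['orientation'],degrees=True)
    T=Ro.from_euler('xyz',[180,0,yaw],degrees=True)
    print('t',s['time_s'],'pos',np.round(s['eef_pos'],1),np.round(s['orientation'],2),'w',round(s['grip_width']*85,1),'F',np.round(s['contact_force'],1))
    print('turn first (units)',np.round((R.inv()*T).as_rotvec()/.15,2),'then shift units',np.round(T.inv().apply(np.array(p)-s['eef_pos'])/60,2))
E
python3 -c "
from h import *
togo([536.5,61,150],-4.4)"
```

```text
t 2.325 pos [489.7 -39.3 250.5] [-1.7989e+02 -6.0000e-02 -3.9200e+00] w 29.9 F [ 0.1 -0.2 -0.4]
turn first (units) [-0.01 -0.01  0.06] then shift units [ 0.65 -1.73  1.67]
```

{"fn": "play_rows", "kwargs": {"series": [[0.22,-0.58,0,0,0,0.06,0.3],[0.22,-0.58,0,0,0,0,0.3],[0.21,-0.57,0,0,0,0,0.3],[0,0,0.8,0,0,0,0.3],[0,0,0.8,0,0,0,0.3],[0,0,0,0,0,0,0.3],[0,0,0,0,0,0,0.3]]}}

```text
time_s: 3.2
eef_pos: [536.5, 56.1, 155.8]
orientation: [-180.0, -0.1, -4.9]
contact_force: [-0.5, -0.4, -0.3]
grip_width: 0.347
grip_force: 0.0
```

```bash
python3 -c "
from h import *
togo([536.5,61,103],-4.4)
f=grab('side'); c=f['color'][170:360,230:410][...,::-1]
cv2.imwrite('pics/c4.png',cv2.resize(c,None,fx=3,fy=3,interpolation=cv2.INTER_CUBIC))
"
```

```text
t 3.2 pos [536.5  56.1 155.8] [-1.7999e+02 -9.0000e-02 -4.9000e+00] w 29.5 F [-0.5 -0.4 -0.3]
turn first (units) [-0.   -0.01 -0.06] then shift units [-0.01 -0.08  0.88]
```

View pics/c4.png

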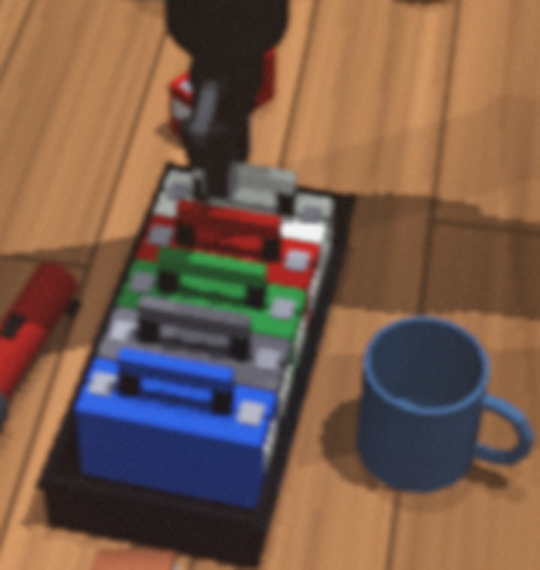

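The crop shows the jaws at about (302,236), just above red's bar, as expected. They are 5 short in y, so I'll shift, go down and grip.

{"fn": "play_rows", "kwargs": {"series": [[0,-0.08,0,0,0,-0.05,0.3],[0,0,0.3,0,0,0,0.3],[0,0,0.3,0,0,0,0.3],[0,0,0.26,0,0,0,0.3],[0,0,0,0,0,0,0.3],[0,0,0,0,0,0,1],[0,0,0,0,0,0,1],[0,0,0,0,0,0,1],[0,0,0,0,0,0,1]]}}

```text
time_s: 4.38
eef_pos: [536.2, 61.4, 102.9]
orientation: [-180.0, -0.0, -4.4]
contact_force: [-0.8, 0.7, -2.4]
grip_width: 0.109
grip_force: 41.1
```

{"fn": "play_rows", "kwargs": {"series": [[0,0.08,0,0,0,0,1],[0,0.08,0,0,0,0,1],[0,0.08,0,0,0,0,1],[0,0.08,0,0,0,0,1],[0,0,0,0,0,0,1],[0,0,0,0,0,0,1]]}}

```text
time_s: 5.12
eef_pos: [534.8, 41.5, 102.8]
orientation: [180.0, -0.0, -4.5]
contact_force: [0.5, -0.8, 0.8]
grip_width: 0.111
grip_force: 41.6
```

{"fn": "play_rows", "kwargs": {"series": [[0,0.05,0,0,0,0,1],[0,0.03,0,0,0,0,1],[0,0,0,0,0,0,1],[0,0,0,0,0,0,1]]}}

```text
time_s: 5.62
eef_pos: [534.5, 37.7, 102.9]
orientation: [-180.0, -0.0, -4.4]
contact_force: [0.2, 3.0, 2.4]
grip_width: 0.108
grip_force: 41.9
```

{"fn": "play_rows", "kwargs": {"series": [[0,0.03,0,0,0,0,1],[0,0.02,0,0,0,0,1],[0,0,0,0,0,0,1],[0,0,0,0,0,0,1]]}}

```text
time_s: 6.12
eef_pos: [534.2, 35.1, 103.0]
orientation: [-179.9, -0.0, -4.4]
contact_force: [-0.4, 4.8, 3.7]
grip_width: 0.108
grip_force: 42.1
```

{"fn": "play_rows", "kwargs": {"series": [[0,0,0,0,0,0,0.3],[0,0,0,0,0,0,0.3],[0,0,0,0,0,0,0.3],[0,0,-0.4,0,0,0,0.3],[0,0,-0.4,0,0,0,0.3],[0,-0.4,0,0,0,0,0.3],[0,-0.4,0,0,0,0,0.3],[0,-0.38,0,0,0,0,0.3],[0,0,0,0,0,0,0.3],[0,0,0,0,0,0,0.3]]}}

```text
time_s: 7.38
eef_pos: [539.3, 103.7, 150.4]
orientation: [179.9, 0.0, -4.5]
contact_force: [0.7, 0.1, 0.2]
grip_width: 0.351
grip_force: 0.0
```

```bash
python3 -c "
from h import *
togo([539.6,106,103],-4.4)
"
```

```text
t 7.375 pos [539.3 103.7 150.4] [ 1.7994e+02  3.0000e-02 -4.4700e+00] w 29.8 F [0.7 0.1 0.2]
turn first (units) [ 0.01  0.   -0.01] then shift units [ 0.   -0.04  0.79]
```

{"fn": "play_rows", "kwargs": {"series": [[0,-0.04,0.3,0,0,0,0.3],[0,0,0.3,0,0,0,0.3],[0,0,0.19,0,0,0,0.3],[0,0,0,0,0,0,0.3],[0,0,0,0,0,0,1],[0,0,0,0,0,0,1],[0,0,0,0,0,0,1],[0,0,0,0,0,0,1],[0,-0.08,0,0,0,0,1],[0,-0.08,0,0,0,0,1],[0,-0.08,0,0,0,0,1],[0,-0.08,0,0,0,0,1],[0,-0.08,0,0,0,0,1],[0,0,0,0,0,0,1],[0,0,0,0,0,0,1]]}}

```text
time_s: 9.25
eef_pos: [541.7, 131.7, 103.5]
orientation: [-180.0, -0.0, -4.4]
contact_force: [-1.1, -2.4, 4.3]
grip_width: 0.11
grip_force: 42.5
```

{"fn": "play_rows", "kwargs": {"series": [[0,-0.05,0,0,0,0,1],[0,-0.03,0,0,0,0,1],[0,0,0,0,0,0,1],[0,0,0,0,0,0,1]]}}

```text
time_s: 9.75
eef_pos: [542.0, 135.6, 103.5]
orientation: [180.0, -0.0, -4.4]
contact_force: [-1.5, -4.7, 6.1]
grip_width: 0.107
grip_force: 42.9
```

{"fn": "play_rows", "kwargs": {"series": [[0,0,0,0,0,0,0.3],[0,0,0,0,0,0,0.3],[0,0,0,0,0,0,0.3],[0,0,-0.5,0,0,0,0.3],[0,0,-0.9,0,0,0,0.3],[0,0,-0.9,0,0,0,0.3],[0.07,0.8,-0.1,0,0,0,0.3],[0.07,0.8,0,0,0,0,0.3],[0.07,0.8,0,0,0,0,0.3],[0.07,0.8,0,0,0,0,0.3],[0.07,0.8,0,0,0,0,0.3],[0.07,0.8,0,0,0,0,0.3],[0.07,0.8,0,0,0,0,0.3],[0.07,0.8,0,0,0,0,0.3],[0.07,0.8,0,0,0,0,0.3],[0,0,0,0,0,-0.7,0.3],[0,0,0,0,0,-0.7,0.3],[0,0,0,0,0,-0.7,0.3],[0,0,0,0,0,-0.67,0.3],[0,0,0,0,0,0,0.3]]}}

```text
time_s: 12.25
eef_pos: [546.3, -297.3, 247.1]
orientation: [-180.0, -0.0, 19.3]
contact_force: [0.1, 0.4, 0.1]
grip_width: 0.35
grip_force: 0.0
```

```bash
cat > plates.py <<'E'
from h import *
f=grab('top'); 
im=f['color'].astype(np.float32);hs=cv2.cvtColor(f['color'],cv2.COLOR_RGB2HSV)
for n,a,b in(('blue',105,125),('green',50,80),('red',0,6)):
    m=((hs[...,0]>=a)&(hs[...,0]<=b)&(hs[...,1]>150)&(hs[...,2]>70)).astype(np.uint8)
    m[:205]=0;m[282:]=0;m[:,:205]=0;m[:,332:]=0
    m=cv2.morphologyEx(m,cv2.MORPH_CLOSE,np.ones((5,5)))
    c=max(cv2.findContours(m,0,1)[0],key=cv2.contourArea);r=cv2.minAreaRect(c)
    print(n,np.round(r[0],1),np.round(r[1],1),round(r[2],1),np.round(ray(f,*r[0],75),1))
cv2.imwrite('pics/t2.png',cv2.resize(f['color'][165:305,200:520][...,::-1],None,fx=2.5,fy=2.5,interpolation=cv2.INTER_CUBIC))
E
python3 -c "
from h import *
togo([547,-347.5,98],19.4)
import plates
"
```

```text
t 12.25 pos [ 546.3 -297.3  247.1] [-1.7997e+02 -1.0000e-02  1.9350e+01] w 29.7 F [0.1 0.4 0.1]
turn first (units) [-0.   -0.   -0.01] then shift units [-0.27  0.79  2.49]
blue [221.4 234.5] [19.8 49.7] 5.2 [544.9 222.5  75. ]
green [257.3 237.5] [18.1 48.8] 6.8 [539.2 133.5  75. ]
red [296.5 241.7] [17.6 49.4] 5.6 [530.9  36.8  75. ]
```

View pics/t2.png

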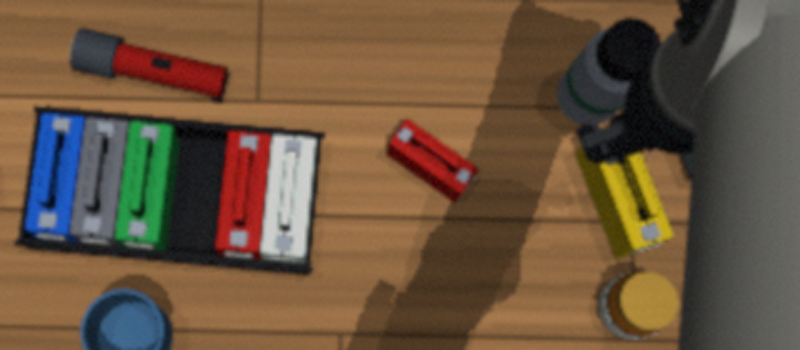

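The gap between green and red is open, crop (175-222,185), and everything else is in place. Before descending I'll check the clearance to the flask.

{"fn": "play_rows", "kwargs": {"series": [[-0.14,0.4,0,0,0,0,0.3],[-0.13,0.39,0,0,0,0,0.3],[0,0,0,0,0,0,0.3],[0,0,0,0,0,0,0.3]]}}

```text
time_s: 12.8
eef_pos: [546.8, -347.1, 247.1]
orientation: [-179.9, -0.0, 19.4]
contact_force: [0.1, -0.2, -0.6]
grip_width: 0.348
grip_force: 0.0
```

```bash
python3 -c "
from h import *
togo([547,-347.5,98],19.4)
f=grab('top')
p=ray(f,451.9,184.5,170); d=p-[547,-347.5,170]; a=np.radians(19.4)
print(p,'along',d[0]*np.cos(a)+d[1]*np.sin(a),'across',-d[0]*np.sin(a)+d[1]*np.cos(a))
"
```

```text
t 12.8 pos [ 546.8 -347.1  247.1] [-1.7995e+02 -1.0000e-02  1.9360e+01] w 29.6 F [ 0.1 -0.2 -0.6]
turn first (units) [-0.01 -0.   -0.  ] then shift units [0.   0.01 2.48]
[ 653.72724314 -322.15374861  170.        ] along 109.08659350257894 across -11.543483279859835
```

{"fn": "play_rows", "kwargs": {"series": [[0,0,0.6,0,0,0,0.3],[0,0,0.6,0,0,0,0.3],[0,0,0.5,0,0,0,0.3],[0,0,0.3,0,0,0,0.3],[0,0,0.3,0,0,0,0.3],[0,0,0.18,0,0,0,0.3],[0,0,0,0,0,0,0.3],[0,0,0,0,0,0,1],[0,0,0,0,0,0,1],[0,0,0,0,0,0,1],[0,0,0,0,0,0,1]], "force": 60}}

```text
time_s: 14.22
eef_pos: [547.2, -347.6, 99.3]
orientation: [180.0, -0.1, 19.4]
contact_force: [-0.7, 0.9, 5.4]
grip_width: 0.101
grip_force: 60.0
```

{"fn": "play_rows", "kwargs": {"series": [[0,0,-0.2,0,0,0,1],[0,0,-0.5,0,0,0,1],[0,0,-0.8,0,0,0,1],[0,0,-0.8,0,0,0,1],[0,0,-0.6,0,0,0,1],[0,0,-0.3,0,0,0,1],[0,-0.3,0,0,0,0.7,1],[-0.07,-0.5,0,0,0,0.7,1],[-0.07,-0.6,0,0,0,0.7,1],[-0.07,-0.7,0,0,0,0.67,1],[-0.07,-0.7,0,0,0,0,1],[-0.07,-0.7,0,0,0,0,1],[-0.07,-0.7,0,0,0,0,1],[-0.07,-0.7,0,0,0,0,1],[-0.07,-0.7,0,0,0,0,1],[-0.07,-0.5,0,0,0,0,1],[0,-0.3,0,0,0,0,1],[0,0,0,0,0,0,1],[0,0,0,0,0,0,1]]}}

```text
time_s: 16.6
eef_pos: [510.2, 32.5, 289.9]
orientation: [179.9, 0.1, -4.5]
contact_force: [0.2, -0.9, -3.6]
grip_width: 0.108
grip_force: 58.8
```

```bash
python3 -c "
from h import *
togo([538.1,85.4,200],-4.4)
"
```

```text
t 16.6 pos [510.2  32.5 289.9] [ 1.7995e+02  7.0000e-02 -4.4900e+00] w 9.2 F [ 0.2 -0.9 -3.6]
turn first (units) [ 0.01  0.01 -0.01] then shift units [ 0.4  -0.92  1.5 ]
```

{"fn": "play_rows", "kwargs": {"series": [[0.13,-0.31,0.3,0,0,0,1],[0.13,-0.31,0.4,0,0,0,1],[0.13,-0.3,0.4,0,0,0,1],[0,0,0,0,0,0,1],[0,0,0,0,0,0,1]]}}

```text
time_s: 17.23
eef_pos: [538.3, 85.5, 224.8]
orientation: [180.0, -0.0, -4.5]
contact_force: [0.4, -0.5, -3.8]
grip_width: 0.108
grip_force: 58.9
```

```bash
python3 -c "
from h import *
togo([537,85.4,113],-4.4)
a=grab('side')['color'][170:360,240:400][...,::-1];b=grab('top')['color'][190:290,200:340][...,::-1]
a=cv2.resize(a,None,fx=2.3,fy=2.3,interpolation=cv2.INTER_CUBIC);b=cv2.resize(b,(430,a.shape[0]) and None,fx=3,fy=3,interpolation=cv2.INTER_CUBIC)
o=np.zeros((a.shape[0],a.shape[1]+b.shape[1],3),np.uint8);o[:,:a.shape[1]]=a;o[:b.shape[0],a.shape[1]:]=b
print(o.shape);cv2.imwrite('pics/s3.png',o)
"
```

```text
t 17.225 pos [538.3  85.5 224.8] [179.95  -0.    -4.53] w 9.2 F [ 0.4 -0.5 -3.8]
turn first (units) [ 0.01 -0.   -0.01] then shift units [-0.02  0.    1.86]
(437, 788, 3)
```

View pics/s3.png

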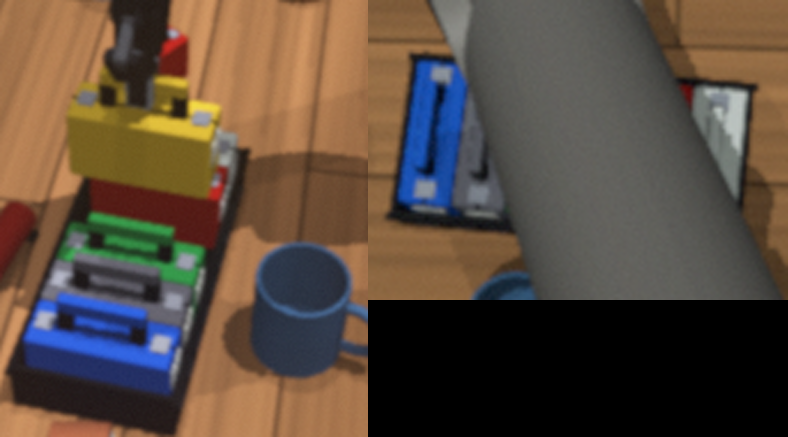

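The side view shows yellow held upright above the gap, with its clips at crop (86,97) and (202,120). Green's are at (74,232) and (183,252). I'll cast these to check how yellow lines up in x.

```bash
python3 -c "
from h import *
f=grab('side'); im=f['color'].astype(np.float32)
def cent(x,y):
    u,v=round(240+x/2.3),round(170+y/2.3);r=6;p=im[v-r:v+r+1,u-r:u+r+1]
    m=(((p.max(2)-p.min(2))<60)&(p.mean(2)>110)).astype(np.uint8)
    n,l,st,c=cv2.connectedComponentsWithStats(m)
    k=min((i for i in range(1,n) if st[i,4]>3),key=lambda i:np.hypot(*(c[i]-r)));return c[k]+[u-r,v-r],st[k,4]
for n,a,b,z in(('yellow',(86,97),(202,120),195.5),('green',(74,232),(183,252),75),('blue',(44,319),(160,344),75)):
    (A,k),(B,l)=cent(*a),cent(*b);A,B=ray(f,*A,z),ray(f,*B,z);m=(A+B)/2;d=A-B
    print(n,k,l,np.round(m,1),'len',np.linalg.norm(d).round(1),'yaw',np.degrees(np.arctan2(d[1],d[0])).round(1),'x at y=85.4:',(m[0]-(m[1]-85.4)*.077).round(1))
"
```

```text
yellow 35 46 [538.3  83.2 195.5] len 96.8 yaw -5.4 x at y=85.4: 538.4
green 28 54 [540.4 134.   75. ] len 95.0 yaw -3.3 x at y=85.4: 536.6
blue 48 51 [547.1 221.8  75. ] len 96.5 yaw -4.3 x at y=85.4: 536.6
```

{"fn": "play_rows", "kwargs": {"series": [[-0.02,0,0.35,0,0,0,1],[0,0,0.35,0,0,0,1],[0,0,0.25,0,0,0,1],[0,0,0.25,0,0,0,1],[0,0,0,0,0,0,1]]}}

```text
time_s: 18.0
eef_pos: [536.3, 86.8, 151.6]
orientation: [180.0, 0.1, -4.4]
contact_force: [0.4, 0.8, -4.2]
grip_width: 0.108
grip_force: 58.9
```

{"fn": "play_rows", "kwargs": {"series": [[0.01,0.02,0.1,0,0,0,1],[0,0,0.15,0,0,0,1],[0,0,0.15,0,0,0,1],[0,0,0.15,0,0,0,1],[0,0,0.08,0,0,0,1],[0,0,0,0,0,0,1],[0,0,0,0,0,0,1]]}}

```text
time_s: 18.88
eef_pos: [537.7, 86.0, 114.9]
orientation: [-180.0, -0.0, -4.4]
contact_force: [-0.5, 0.2, -2.6]
grip_width: 0.109
grip_force: 58.9
```

{"fn": "play_rows", "kwargs": {"series": [[0,0,0.05,0,0,0,1],[0,0,0.05,0,0,0,1],[0,0,0.04,0,0,0,1],[0,0,0,0,0,0,1],[0,0,0,0,0,0,1]]}}

```text
time_s: 19.5
eef_pos: [537.5, 85.9, 106.3]
orientation: [-180.0, -0.0, -4.4]
contact_force: [0.3, -0.2, -3.6]
grip_width: 0.104
grip_force: 58.9
```

{"fn": "play_rows", "kwargs": {"series": [[0,0,0.02,0,0,0,1],[0,0,0.02,0,0,0,1],[0,0,0,0,0,0,1],[0,0,0,0,0,0,1]]}}

```text
time_s: 20.0
eef_pos: [537.5, 86.1, 104.2]
orientation: [-180.0, -0.0, -4.4]
contact_force: [-2.3, 1.0, 1.9]
grip_width: 0.106
grip_force: 59.8
```

It has touched down: force went from -3.6 to +1.9. Release and rise.

{"fn": "play_rows", "kwargs": {"series": [[0,0,0,0,0,0,0.3],[0,0,0,0,0,0,0.3],[0,0,0,0,0,0,0.3],[0,0,0,0,0,0,0.3],[0,0,-0.3,0,0,0,0.3],[0,0,-0.6,0,0,0,0.3],[0,0,-0.9,0,0,0,0.3],[0,0,-0.9,0,0,0,0.3],[0,0.7,0,0,0,0,0.3],[0,0.7,0,0,0,0,0.3],[0,0.7,0,0,0,0,0.3],[0,0.7,0,0,0,0,0.3],[0,0.7,0,0,0,0,0.3],[0,0.7,0,0,0,0,0.3],[0,0,0,0,0,0,0.3],[0,0,0,0,0,0,0.3]]}}

```text
time_s: 22.0
eef_pos: [518.1, -164.7, 266.8]
orientation: [-180.0, -0.1, -4.4]
contact_force: [-0.0, 0.2, -0.3]
grip_width: 0.352
grip_force: 0.0
```

```bash
python3 -c "
from h import *
a=grab('side')['color'][90:400,220:420][...,::-1];b=grab('top')['color'][165:305,200:520][...,::-1]
a=cv2.resize(a,None,fx=1.6,fy=1.6,interpolation=cv2.INTER_CUBIC);b=cv2.resize(b,None,fx=1.5,fy=1.5,interpolation=cv2.INTER_CUBIC)
o=np.zeros((a.shape[0],a.shape[1]+b.shape[1],3),np.uint8);o[:,:a.shape[1]]=a;o[:b.shape[0],a.shape[1]:]=b
cv2.imwrite('pics/fin.png',o);print(o.shape)
"
```

```text
(496, 800, 3)
```

View pics/fin.png

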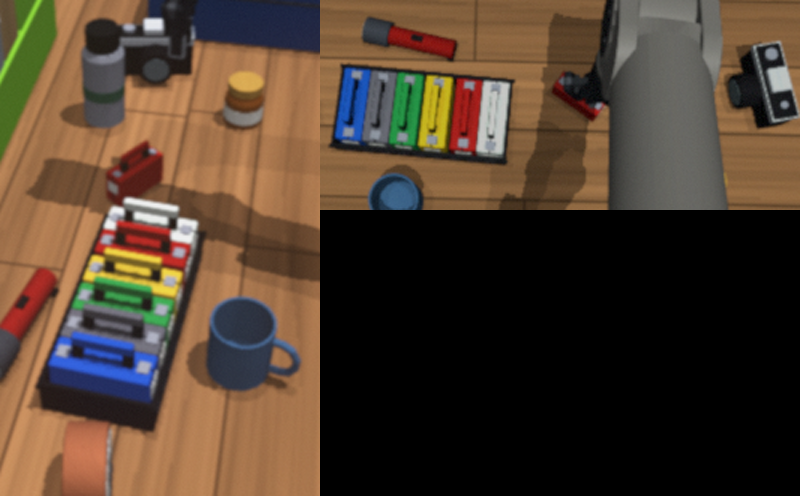

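Yellow stands level and upright between green and red, at side crop (135,265) and top crop (437,110). The other goods are undisturbed, so I'm handing in.

```bash
python3 -c "
from h import *
print(job.close_job())"
```

```text
the job is handed in; nothing more can be done
None
```

The yellow case stands upright on the crate floor directly to the left of the red case, between it and the green one, set down gently and handed in at about 22 s, with none of the other goods in the last pictures seen to move.

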